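Put the chromatography columns away in their cases

TASK

Put away the four steel chromatography columns lying on the bench: lay each one in the open storage case made for its length, so that it lies flat on the case's floor inside the rim. Set each one down gently, never dropping it, and leave the wrench and the dish of fittings where they are.

Things in the scene. Friction and masses are not known exactly. Their poses are not given: they have to be found in the camera images.
- col50: Shortest of four steel columns lying on the bench: 84 mm long over all, a bare 12.7 mm round tube 34 mm long between two hexagonal end fittings, 22 mm across flats, that stop it rolling. About 184 g. Origin mid-length on the tube's axis, 11 mm above what it lies on; x along the tube, ends alike; at the start within 17 degrees of world x.
- col100: Second shortest of four steel columns lying on the bench: 134 mm long over all, a bare 12.7 mm round tube 84 mm long between two hexagonal end fittings, 22 mm across flats, that stop it rolling. About 234 g. Origin mid-length on the tube's axis, 11 mm above what it lies on; x along the tube, ends alike; at the start within 17 degrees of world x.
- col150: Second longest of four steel columns lying on the bench: 184 mm long over all, a bare 12.7 mm round tube 134 mm long between two hexagonal end fittings, 22 mm across flats, that stop it rolling. About 284 g. Origin mid-length on the tube's axis, 11 mm above what it lies on; x along the tube, ends alike; at the start within 12 degrees of world x.
- col200: Longest of four steel columns lying on the bench: 234 mm long over all, a bare 12.7 mm round tube 184 mm long between two hexagonal end fittings, 22 mm across flats, that stop it rolling. About 334 g. Origin mid-length on the tube's axis, 11 mm above what it lies on; x along the tube, ends alike; at the start within 12 degrees of world x.
- case50: Open case for the 84 mm column, shortest of four grey trays with black floors, fixed: outside 116 x 52 mm, 16 mm high; inside 104 x 40 mm; floor 5 mm above the bench. The long sides are cut away to the floor over the middle 56 mm for fingers. Origin: centre of the underside; x along its length, within 7 degrees of world x. A column in it has its axis 16 mm above the bench.
- case100: Open case for the 134 mm column, second shortest of four grey trays with black floors, fixed: outside 166 x 52 mm, 16 mm high; inside 154 x 40 mm; floor 5 mm above the bench. The long sides are cut away to the floor over the middle 56 mm for fingers. Origin: centre of the underside; x along its length, within 7 degrees of world x. A column in it has its axis 16 mm above the bench.
- case150: Open case for the 184 mm column, second longest of four grey trays with black floors, fixed: outside 216 x 52 mm, 16 mm high; inside 204 x 40 mm; floor 5 mm above the bench. The long sides are cut away to the floor over the middle 56 mm for fingers. Origin: centre of the underside; x along its length, within 7 degrees of world x. A column in it has its axis 16 mm above the bench.
- case200: Open case for the 234 mm column, longest of four grey trays with black floors, fixed: outside 266 x 52 mm, 16 mm high; inside 254 x 40 mm; floor 5 mm above the bench. The long sides are cut away to the floor over the middle 56 mm for fingers. Origin: centre of the underside; x along its length, within 7 degrees of world x. A column in it has its axis 16 mm above the bench.
- wrench: Dark steel double open-ended wrench, 142 mm long, 25 mm wide at the jaws, 7 mm high, lying loose among the work, roughly along world x. Origin: middle of its underside; x along its length. To be left alone.
- dish: Small open aluminium dish of fittings, 50 mm in diameter, 18 mm high, standing loose among the work. Origin: centre of its underside, z up. To be left alone.
Things that resemble listed ones, but are neither listed nor needed, are in the scene too. What is shaped like the col100 but orange or purple is not meant. What is shaped like the col200 but red is not meant.

How it is judged (in metres and radians):
At the end, for the whole second after the job is handed in: Each column is in the case of its own length: its middle within 16 mm (level) of the case's centre, its axis 12 to 19.5 mm above the case's underside (16 when it lies on the floor), within 17 degrees of the case's length, released and at rest (horizontal distance between col50 and case50 below 0.016 m and z of col50 in the frame of case50 between 0.012 and 0.0195 m and angle between the x axis of col50 and the x axis of case50, either way round below 0.3 rad and linear speed of each of col50, col100, col150, col200 below 0.02 m/s and angular speed of each of col50, col100, col150, col200 below 0.2 rad/s and horizontal distance between col100 and case100 below 0.016 m and z of col100 in the frame of case100 between 0.012 and 0.0195 m and angle between the x axis of col100 and the x axis of case100, either way round below 0.3 rad and horizontal distance between col150 and case150 below 0.016 m and z of col150 in the frame of case150 between 0.012 and 0.0195 m and angle between the x axis of col150 and the x axis of case150, either way round below 0.3 rad and horizontal distance between col200 and case200 below 0.016 m and z of col200 in the frame of case200 between 0.012 and 0.0195 m and angle between the x axis of col200 and the x axis of case200, either way round below 0.3 rad); the robot touches nothing.
It fails at once if a column is let go (fingers off it) while its axis is more than 40 mm above the bench ((height (world z) of col50 above 0.04 m and contact force between col50 and the fingers below 0.05 N) or (height (world z) of col100 above 0.04 m and contact force between col100 and the fingers below 0.05 N) or (height (world z) of col150 above 0.04 m and contact force between col150 and the fingers below 0.05 N) or (height (world z) of col200 above 0.04 m and contact force between col200 and the fingers below 0.05 N)).
It fails at once if the wrench is moved by more than 20 mm (distance of wrench from where it was at the start of the episode above 0.02 m).
It fails at once if the dish is moved by more than 20 mm (distance of dish from where it was at the start of the episode above 0.02 m).
It also fails if it takes over 109 s, if anything falls off the work surface, if the arm or the gripper's body presses on something with over 40 N, if the wrist force passes 120 N, or if a joint passes its speed limit or range.

ROBOT

A 6-joint arm with a two-finger parallel gripper is mounted at the origin on the work surface. World frame = base frame: x ahead of the robot, y to its left, z up, the work surface at z = 0. Lengths are in m, angles in degrees, forces in N, time in s.
With the tool pointing down it reaches from about 0.325 to 1 m from the base axis. Payload 5.1 kg.
Tool frame: the origin (TCP) lies between the finger pads; the fingertips stand 17 mm ahead of it and the grasp point (between the pads) lies 2 mm behind it; z points along the fingers, x is the direction in which the jaws open and shut, and the axes are right-handed (so a half turn about z gives the same grasp; the last joint's range is limited). The gripper opens to 85 mm and grips with 20 to 120 N. Pads are 22 mm wide; open, the fingers measure 114 mm over their backs; the gripper's body (76 mm by 85 mm) begins 54 mm behind the grasp point. The pads swing forward as they close: fully open they stand 13 mm farther back than shut.
Start: joints at [63.679, 7.093, 94.555, -0, 78.352, -4.733], TCP at [0.239, 0.604, 0.248] pointing down, gripper open.
Joint ranges: [-149.61, 149.61], [-58.7, 133.49], [1.44, 155.28], [-77.14, 257.14], [18.33, 153.61], [-166.67, 166.67]. Speed limits (degrees/s): [147.25, 147.25, 180, 180, 180, 180].

INTERFACE

Orientations are given as [roll, pitch, yaw] about the fixed x, y, z axes, in that order (R = Rz(yaw) Ry(pitch) Rx(roll)).
In Python, from cell import manip gives the robot as it stands.
- The arm moves only by the shell command python3 -m pendant 'ROWS' [FORCE]. ROWS is JSON, one flat list of numbers, 7 for each row, row after row: the turn, a rotation vector about the tool's x, y, z in degrees, then the shift along the tool's x, y, z in mm, then the finger opening in mm, from 0 to 85.4. A call has exactly 8 rows; each row shifts and turns the pose as measured when the row begins, along the tool's axes as they then stand; what a row does not reach is not made up. A row lasts 1/8 s, in which the tool goes at most 62.5 mm and 10.7 degrees, less where a joint would pass 70% of its speed; a pose out of reach is approached as far as the arm can. A call with a gripper value outside its range is refused whole. The fingers move at their own pace and stop on an object; FORCE is the grip in N (left out, the last holds). Time passes only in rows, so rows that do not move let the fingers close, or fill a call up. It gives the time, the measured TCP pose, the force and the opening at its end, in the units of the state.
- manip.sense(): the state, without advancing time (a new reading comes with each control period).
- manip.get_image(name): name is "scene" or "top" or "wrist"; returns a dict with "img" (480x640x3 uint8, blue, green, red), "mtx" (3x3 intrinsics, pixels), "position" and "attitude" of the camera in the world. Camera axes: x right, y down, z forward; pixel columns grow to the right and rows downward; lengths in m; the calibration is good to about 2 mm. A picture is of the moment at which its call begins. There is no depth.
- manip.sign_off(): hands the job in, once; it reports no verdict.
The state is a dict: "time": time; "q": joint angles; "dq": joint speeds; "joint_efforts": joint torques, N m; "eef_pos": TCP position; "ee_rot": TCP orientation; "contact_force": force on the tool from outside, world axes, zero at the start; "moment": the same for the moment, N m; "finger_gap": opening from 0.0 (shut) to 1.0 (fully open).
Only numpy, scipy, OpenCV 4.12 (cv2) and the standard library are available. Lean on these libraries where they do the work, as an engineer would, in place of code of your own. Each camera call takes 0.05 s, during which the arm holds its last target. There are 200 camera calls.

## Working session

There is one attempt and no reset: what is moved stays moved. The work goes in short steps, Python scripts to look and compute and a shell command to move; the robot and the scene stay as the last step left them, time stands still between calls to the robot, and variables do not carry over. Pictures are saved under pics/ and viewed, about 12 in all and at most 16, crops included, and the job is handed in when it is done.

```bash
mkdir -p pics; ls
python3 - <<'E'
from cell import manip
import cv2
s=manip.sense();print(s)
for n in("top","scene"):
    d=manip.get_image(n);cv2.imwrite(f"pics/{n}0.png",d["img"]);print(n,d["mtx"],d["position"],d["attitude"])
E
```

```text
pics
{'time': 0.0, 'q': array([ 6.36791382e+01,  7.13410162e+00,  9.46314892e+01, -5.16700285e-04,
        7.83514632e+01, -4.73393444e+00]), 'dq': array([-0.10981387, -0.03503549, -0.01396683,  0.02611852, -0.00760051,
       -0.07224274]), 'joint_efforts': array([ 1.08621682e-04, -4.23633778e+01, -3.65445185e+01, -1.63344412e-04,
        7.31726177e-03,  3.99784270e-06]), 'eef_pos': array([0.238939  , 0.60389308, 0.24707288]), 'ee_rot': array([-1.79990844e+02,  1.16696477e-01,  6.84131868e+01]), 'contact_force': array([0.34518939, 0.38063109, 0.42959512]), 'moment': array([-0.07945872,  0.04648133, -0.00037242]), 'finger_gap': 0.9996734010028484}
top [[489.15609714   0.         324.95487058]
 [  0.         489.15609714 236.14619256]
 [  0.           0.           1.        ]] [ 0.39191095 -0.06211477  1.06484321] [-175.12881192    0.26919109  -88.79437113]
scene [[487.82446214   0.         316.59734243]
 [  0.         487.82446214 229.97545884]
 [  0.           0.           1.        ]] [1.00356717 0.50505287 0.53893184] [-123.60789911    0.72811593  134.10578365]
```

View pics/top0.png

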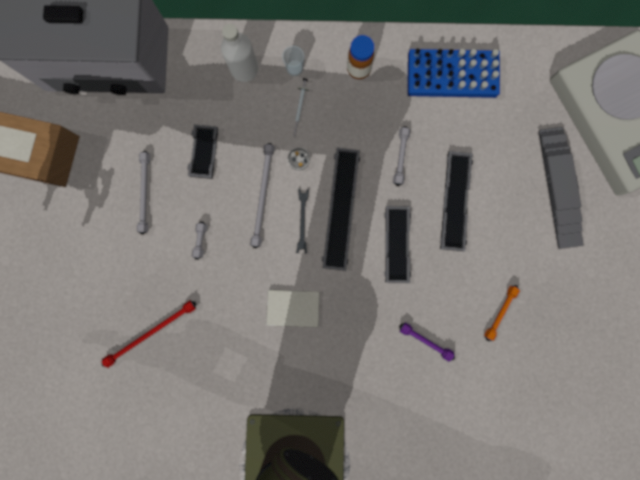

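View pics/scene0.png

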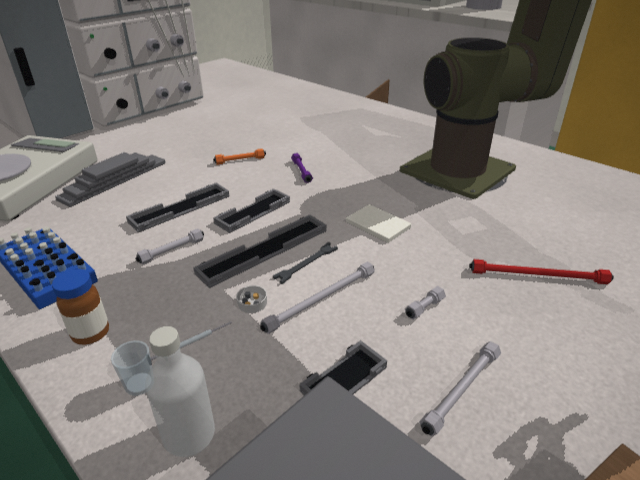

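Top view, steel columns by length: col150 (144,192), about 80 px; col200 (263,195), about 100 px; col50 (199,240); col100 (402,155), about 60 px. The red (150,335), purple (428,342) and orange (503,313) look-alikes are not meant. The black-floored cases are case50 (203,151), case200 (341,209), case100 (398,244) and case150 (456,201). The wrench is at (303,220) and the dish at (299,157). Next is one enlarged crop with fitted outlines to confirm.

```bash
cat > h.py <<'E'
import numpy as np, cv2
from scipy.spatial.transform import Rotation as R
from cell import manip
def world(d,uv,z):
    r=R.from_euler('xyz',d["attitude"],degrees=True).as_matrix()
    v=r@np.linalg.solve(d["mtx"],[uv[0],uv[1],1.]); p=np.array(d["position"])
    return p+v*(z-p[2])/v[2]
def pix(d,P):
    r=R.from_euler('xyz',d["attitude"],degrees=True).as_matrix()
    c=d["mtx"]@(r.T@(np.array(P)-d["position"])); return c[:2]/c[2]
E
python3 - <<'E'
from h import *
d=manip.get_image("top");im=d["img"]
g=im.max(2)
m=(g<40).astype(np.uint8)
cs,_=cv2.findContours(m,cv2.RETR_EXTERNAL,cv2.CHAIN_APPROX_NONE)
for c in cs:
    a=cv2.contourArea(c)
    (x,y),(w,h),t=cv2.minAreaRect(c)
    if 500<a<5000 and 110<y<300:
        b=cv2.boxPoints(((x,y),(w,h),t)); W=np.array([world(d,p,.005)for p in b])
        e=sorted([(np.linalg.norm(W[i]-W[(i+1)%4]),i)for i in range(4)]);i=e[-1][1];v=W[(i+1)%4]-W[i]
        print("case",(round(x),round(y)),W.mean(0)[:2].round(4),"L",e[-1][0].round(3),"W",e[0][0].round(3),"ang",round((np.degrees(np.arctan2(v[1],v[0]))+90)%180-90,1))
cv2.imwrite("pics/c1.png",cv2.resize(im[110:290,120:480],(800,400),interpolation=cv2.INTER_CUBIC))
E
```

```text
case (397, 244) [ 0.4687 -0.2119] L 0.148 W 0.034 ang 0.6
case (456, 201) [ 0.5656 -0.3399] L 0.199 W 0.037 ang -4.3
case (341, 209) [ 0.5445 -0.0887] L 0.254 W 0.039 ang -5.5
case (203, 150) [0.6669 0.2184] L 0.102 W 0.04 ang -3.4
```

View pics/c1.png

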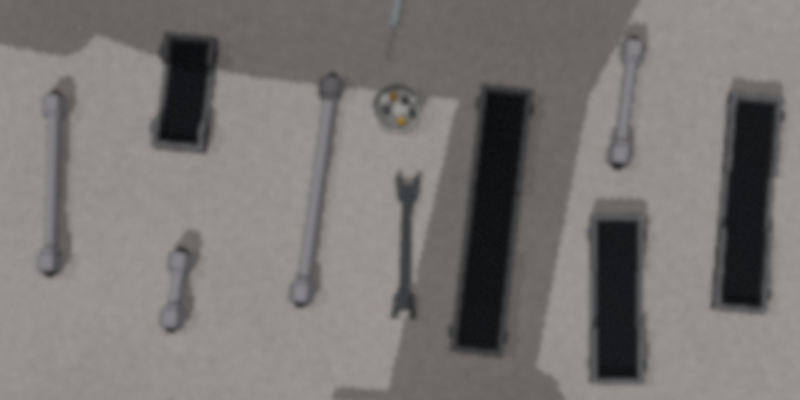

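The crop confirms four grey steel columns, four cases, the wrench at crop (406,245) and the dish at (398,108). Fitting centres in crop pixels:
- **col150:** (53,102)-(49,262)
- **col200:** (331,85)-(300,292)
- **col50:** (181,258)-(171,318)
- **col100:** (632,48)-(619,154)

```bash
python3 - <<'E'
from h import *
d=manip.get_image("top")
for n,a,b in[("150",(53,102),(49,262)),("200",(331,85),(300,292)),("50",(181,258),(171,318)),("100",(632,48),(619,154))]:
    A,B=[world(d,(p[0]*.45+120,p[1]*.45+110),.011)for p in(a,b)]
    v=A-B;print(n,((A+B)/2)[:2].round(4),"len+25",np.linalg.norm(v).round(3)+.025,"ang",np.degrees(np.arctan2(v[1],v[0])).round(1))
E
sed -n 1,5p h.py >/dev/null
```

```text
150 [0.5708 0.344 ] len+25 0.184 ang 1.6
200 [0.57   0.0838] len+25 0.23199999999999998 ang -6.6
50 [0.4686 0.2166] len+25 0.08399999999999999 ang -7.0
100 [ 0.6627 -0.2192] len+25 0.132 ang -6.4
```

```bash
cat >> h.py <<'E'
def go(x,y,z,colang):
    "shift in tool axes (mm) after turning, and turn about tool z (deg) to reach TCP x,y,z with jaws across a column at colang"
    s=manip.sense();yaw=colang+90
    dt=-((yaw-s["ee_rot"][2]+180)%360-180)
    D=(np.array([x,y,z])-s["eef_pos"])*1e3;Q=R.from_euler('xyz',[180,0,yaw],degrees=True).as_matrix()
    print("t",round(s["time"],2),"turn",round(dt,1),"shift",(Q.T@D).round(1),"pos",s["eef_pos"].round(4),"rpy",s["ee_rot"].round(1),"gap",round(s["finger_gap"]*85.4,1),"F",s["contact_force"].round(1))
def wrist(n):
    d=manip.get_image("wrist");cv2.imwrite(f"pics/{n}.png",d["img"]);return d
E
python3 -m pendant '[0,0,-7.7,0,0,0,45, 0,0,-7.7,0,0,0,45, 0,0,-7.7,0,0,0,45, 0,0,0,-38,46,10,45, 0,0,0,-38,46,10,45, 0,0,0,-38,46,10,45, 0,0,0,-38,46,10,45, 0,0,0,-38,46,10,45]' 60
python3 -c "
from h import *
go(.571,.344,.12,1.6)"
```

```text
time: 1.2
eef_pos: [0.4796, 0.4216, 0.1954]
ee_rot: [-180.0, 0.0, 92.8]
contact_force: [-0.0, 0.9, -1.0]
finger_gap: 0.525
t 1.2 turn 1.2 shift [-80.2  89.2  75.4] pos [0.4796 0.4216 0.1954] rpy [-180.     0.    92.8] gap 44.8 F [-0.   0.9 -1. ]
```

```bash
python3 -m pendant '[0,0,1.2,-27,30,25,45, 0,0,0,-27,30,25,45, 0,0,0,-26,29,25,45, 0,0,0,0,0,0,45, 0,0,0,0,0,0,45, 0,0,0,0,0,0,45, 0,0,0,0,0,0,45, 0,0,0,0,0,0,45]'
python3 -c "
from h import *
go(.571,.344,.021,1.6)
d=wrist('w1');print(pix(d,[.571,.344,.011]),pix(d,[.663,.3466,.011]),pix(d,[.479,.3414,.011]),d['position'])"
```

```text
time: 2.2
eef_pos: [0.5756, 0.3412, 0.1195]
ee_rot: [179.9, -0.1, 91.4]
contact_force: [0.2, -0.6, -0.5]
finger_gap: 0.528
t 2.2 turn -0.2 shift [ 2.9 -4.5 98.5] pos [0.5756 0.3412 0.1195] rpy [ 1.799e+02 -1.000e-01  9.140e+01] gap 45.1 F [ 0.2 -0.6 -0.5]
[320.4996797  240.82201119] [320.54019595 378.35630449] [320.45006097  72.38895799] [0.50756351 0.33911966 0.24486214]
```

View pics/w1.png

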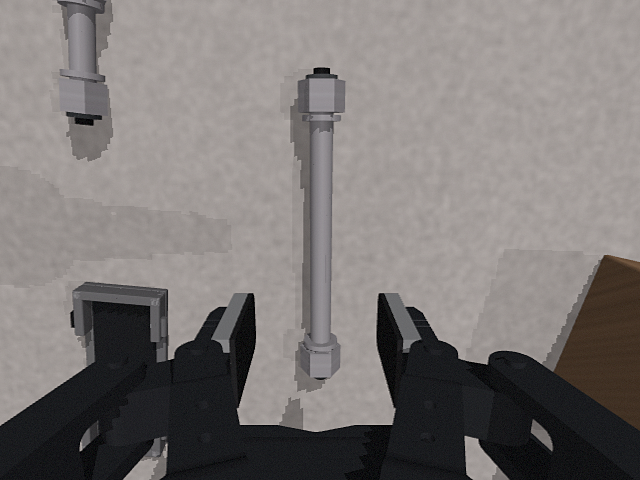

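The column projects exactly where predicted (rows 68-378, column 320), so the top-view estimates are good. Descending and gripping.

```bash
python3 -m pendant '[0,0,0,1.5,-2,35,45, 0,0,0,1.5,-2.5,35,45, 0,0,0,0,0,18,45, 0,0,0,0,0,9,45, 0,0,0,0,0,0,45, 0,0,0,0,0,0,5, 0,0,0,0,0,0,5, 0,0,0,0,0,0,5]' 70
python3 -m pendant '[0,0,0,0,0,0,5, 0,0,0,0,0,0,5, 0,0,0,0,0,0,5, 0,0,0,0,0,0,5, 0,0,0,0,0,-15,5, 0,0,0,0,0,-30,5, 0,0,0,0,0,-30,5, 0,0,0,0,0,0,5]' 70
python3 -c "
from h import *
go(.5656,-.3399,.1,-4.3)"
```

```text
time: 3.25
eef_pos: [0.5748, 0.3471, 0.0268]
ee_rot: [179.4, -0.3, 91.5]
contact_force: [0.5, 0.3, -2.4]
finger_gap: 0.113
time: 4.25
eef_pos: [0.5738, 0.3466, 0.1055]
ee_rot: [179.4, -0.3, 91.5]
contact_force: [0.7, -0.1, -2.1]
finger_gap: 0.108
t 4.25 turn 5.8 shift [-685.2   43.3    5.5] pos [0.5738 0.3466 0.1055] rpy [179.4  -0.3  91.5] gap 9.2 F [ 0.7 -0.1 -2.1]
```

```bash
python3 -c "
from h import *
d=wrist('w2')"
```

```text
(no output)
```

View pics/w2.png

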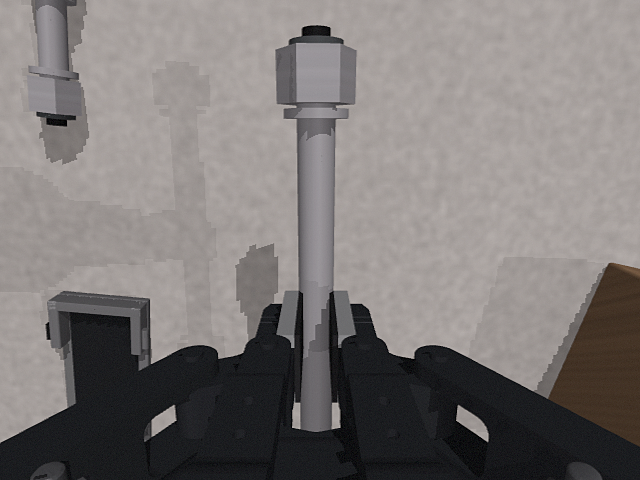

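Gripped and lifted; col150 sits about 3 mm toward tool -y. Now carrying it to case150.

```bash
python3 -m pendant '[0,0,2,-30,4,0,5, 0,0,3.8,-55,4,0,5, 0,0,0,-60,4,0,5, 0,0,0,-60,4,0,5, 0,0,0,-60,4,0,5, 0,0,0,-60,4,0,5, 0,0,0,-60,4,0,5, 0,0,0,-60,4,0,5]' 70
python3 -m pendant '[0,0,0,-60,4,0,5, 0,0,0,-60,4,0,5, 0,0,0,-60,4,0,5, 0,0,0,-40,2,0,5, 0,0,0,-20,0,0,5, 0,0,0,0,0,0,5, 0,0,0,0,0,0,5, 0,0,0,0,0,0,5]' 70
python3 -c "
from h import *
go(.5686,-.3399,.032,-4.3)"
```

```text
time: 5.3
eef_pos: [0.5701, -0.1089, 0.0891]
ee_rot: [-179.5, -0.2, 86.0]
contact_force: [-0.6, 0.9, -2.2]
finger_gap: 0.107
time: 6.3
eef_pos: [0.5597, -0.3549, 0.0759]
ee_rot: [-178.7, -0.8, 85.7]
contact_force: [0.1, 0.4, -2.9]
finger_gap: 0.113
t 6.3 turn 0.0 shift [15.6  7.7 43.9] pos [ 0.5597 -0.3549  0.0759] rpy [-178.7   -0.8   85.7] gap 9.6 F [ 0.1  0.4 -2.9]
```

```bash
cat >> h.py <<'E'
def go(x,y,z,colang,dy=0):
    "turn (rotvec, deg) then shift (mm), tool axes; dy: column centre's offset along tool y from TCP (mm)"
    s=manip.sense()
    C=R.from_euler('xyz',s["ee_rot"],degrees=True);T=R.from_euler('xyz',[180,0,colang+90],degrees=True)
    D=(np.array([x,y,z])-s["eef_pos"])*1e3
    print("t",round(s["time"],2),"turn",(C.inv()*T).as_rotvec(True).round(1),"shift",(T.inv().apply(D)-[0,dy,0]).round(1),"pos",s["eef_pos"].round(4),"rpy",s["ee_rot"].round(1),"gap",round(s["finger_gap"]*85.4,1),"F",s["contact_force"].round(1))
E
python3 -c "
from h import *
go(.5656,-.3399,.032,-4.3,-3)
d=wrist('w3')
a=np.radians(-4.3);print([pix(d,[.5656+k*np.cos(a),-.3399+k*np.sin(a),.016]).round() for k in(-.102,0,.102)])"
```

```text
t 6.3 turn [-1.3 -0.8  0. ] shift [15.4  7.7 43.9] pos [ 0.5597 -0.3549  0.0759] rpy [-178.7   -0.8   85.7] gap 9.6 F [ 0.1  0.4 -2.9]
[array([351.,  60.]), array([346., 289.]), array([343., 467.])]
```

View pics/w3.png

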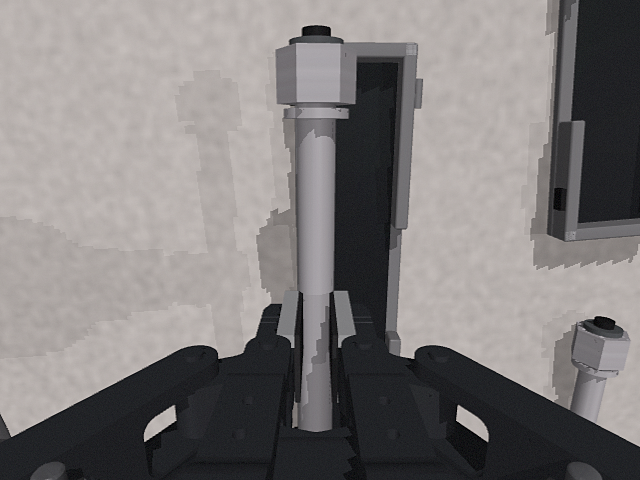

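The image agrees with the estimate: the case's inner end is at row 62 and its right inner edge at column 397, as predicted. I'll correct laterally, then lower.

```bash
python3 -m pendant '[-1.3,-0.8,0,15.4,7.7,0,5, 0,0,0,0,0,0,5, 0,0,0,0,0,8,5, 0,0,0,0,0,8,5, 0,0,0,0,0,0,5, 0,0,0,0,0,0,5, 0,0,0,0,0,0,5, 0,0,0,0,0,0,5]' 70
python3 -c "
from h import *
go(.5656,-.3399,.032,-4.3,-3)"
```

```text
time: 7.35
eef_pos: [0.5696, -0.3373, 0.0589]
ee_rot: [179.9, 0.1, 85.9]
contact_force: [-0.1, -0.3, -2.8]
finger_gap: 0.11
t 7.35 turn [0.1 0.1 0.2] shift [-2.9 -0.8 26.9] pos [ 0.5696 -0.3373  0.0589] rpy [1.799e+02 1.000e-01 8.590e+01] gap 9.4 F [-0.1 -0.3 -2.8]
```

```bash
python3 -m pendant '[0,0,0,-2.9,-0.8,9,5, 0,0,0,0,0,6,5, 0,0,0,0,0,4,5, 0,0,0,0,0,2,5, 0,0,0,0,0,2,5, 0,0,0,0,0,0,5, 0,0,0,0,0,0,5, 0,0,0,0,0,0,5]' 70
python3 -c "
from h import *
go(.5656,-.3399,.032,-4.3,-3)"
```

```text
time: 8.35
eef_pos: [0.5687, -0.3405, 0.0345]
ee_rot: [179.9, 0.1, 85.9]
contact_force: [-0.3, -0.9, -2.8]
finger_gap: 0.109
t 8.35 turn [0.1 0.1 0.2] shift [ 0.4 -0.1  2.5] pos [ 0.5687 -0.3405  0.0345] rpy [1.799e+02 1.000e-01 8.590e+01] gap 9.3 F [-0.3 -0.9 -2.8]
```

```bash
python3 -m pendant '[0,0,0,0,0,1.5,5, 0,0,0,0,0,1.5,5, 0,0,0,0,0,1,5, 0,0,0,0,0,0,5, 0,0,0,0,0,0,5, 0,0,0,0,0,0,5, 0,0,0,0,0,0,5, 0,0,0,0,0,0,5]' 70
python3 -c "
from h import *
go(.5656,-.3399,.032,-4.3,-3)"
```

```text
time: 9.35
eef_pos: [0.5691, -0.3408, 0.0314]
ee_rot: [179.9, 0.1, 85.9]
contact_force: [-1.1, 0.3, -1.2]
finger_gap: 0.108
t 9.35 turn [0.1 0.1 0.2] shift [ 0.6 -0.5 -0.6] pos [ 0.5691 -0.3408  0.0314] rpy [1.799e+02 1.000e-01 8.590e+01] gap 9.3 F [-1.1  0.3 -1.2]
```

Contact at TCP z about 31.4 mm, so the column is on the floor as expected. Release and rise.

```bash
python3 -m pendant '[0,0,0,0,0,0.6,5, 0,0,0,0,0,0,14, 0,0,0,0,0,0,20, 0,0,0,0,0,0,40, 0,0,0,0,0,0,40, 0,0,0,0,0,-20,40, 0,0,0,0,0,-40,40, 0,0,0,0,0,-40,45]' 70
python3 -c "
from h import *
go(.6627,-.2192,.1,-6.4)
d=wrist('w4')"
```

```text
time: 10.35
eef_pos: [0.5677, -0.3398, 0.1326]
ee_rot: [-179.9, -0.0, 85.9]
contact_force: [0.1, -1.2, -0.7]
finger_gap: 0.53
t 10.35 turn [-0.1 -0.   2.3] shift [130.5  80.9  32.6] pos [ 0.5677 -0.3398  0.1326] rpy [-179.9   -0.    85.9] gap 45.3 F [ 0.1 -1.2 -0.7]
```

View pics/w4.png

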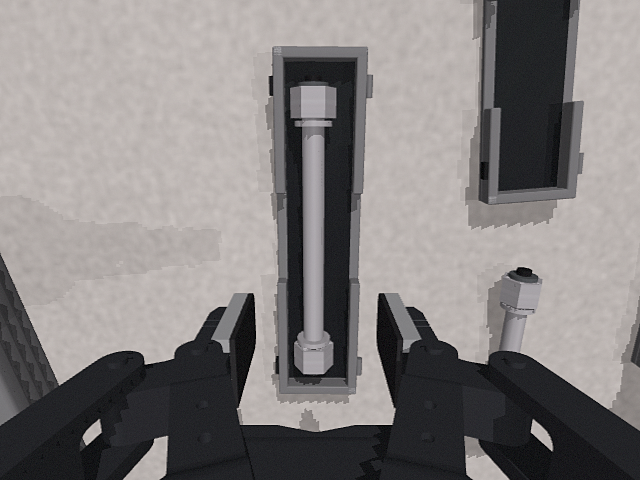

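col150 lies centred in case150 (column 314, rows 75-375 within the rim's 50-390). Next is col100.

```bash
python3 -m pendant '[0,0,2.3,33,20,8,45, 0,0,0,33,20,8,45, 0,0,0,33,20,8,45, 0,0,0,32,20,8,45, 0,0,0,0,0,0,45, 0,0,0,0,0,0,45, 0,0,0,0,0,0,45, 0,0,0,0,0,0,45]' 70
python3 -c "
from h import *
go(.6627,-.2192,.025,-6.4)"
```

```text
time: 11.4
eef_pos: [0.6705, -0.222, 0.1231]
ee_rot: [178.5, 0.7, 83.3]
contact_force: [-0.3, -0.7, -0.6]
finger_gap: 0.528
t 11.4 turn [ 1.5  0.7 -0.3] shift [ 1.9 -8.1 98.1] pos [ 0.6705 -0.222   0.1231] rpy [178.5   0.7  83.3] gap 45.1 F [-0.3 -0.7 -0.6]
```

```bash
python3 -m pendant '[1.5,0.7,-0.3,1.9,-8.1,30,45, 0,0,0,0,0,0,45, 0,0,0,0,0,30,45, 0,0,0,0,0,15,45, 0,0,0,0,0,8,45, 0,0,0,0,0,6,45, 0,0,0,0,0,0,45, 0,0,0,0,0,0,45]' 70
python3 -c "
from h import *
go(.6627,-.2192,.025,-6.4)
d=wrist('w5')"
```

```text
time: 12.4
eef_pos: [0.663, -0.2215, 0.0309]
ee_rot: [180.0, 0.0, 83.5]
contact_force: [0.1, -0.6, 0.4]
finger_gap: 0.525
t 12.4 turn [ 0.   0.  -0.1] shift [ 2.2 -0.5  5.9] pos [ 0.663  -0.2215  0.0309] rpy [180.    0.   83.5] gap 44.9 F [ 0.1 -0.6  0.4]
```

View pics/w5.png

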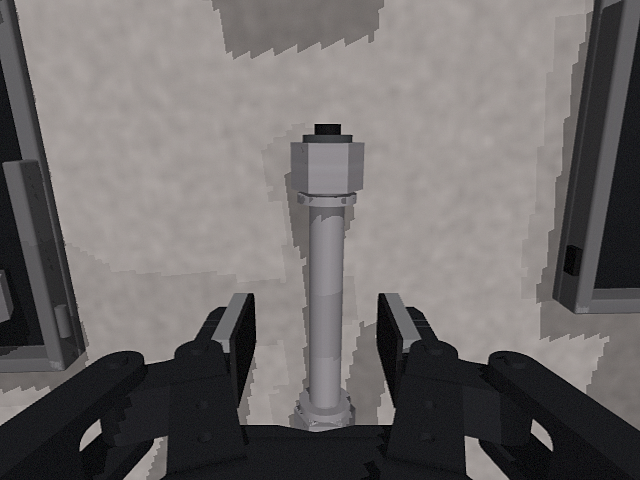

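The pads straddle col100's tube (columns 310-343), clear of the fittings. Close and lift.

```bash
python3 -m pendant '[0,0,0,2,0,6,45, 0,0,0,0,0,1,45, 0,0,0,0,0,0,45, 0,0,0,0,0,0,5, 0,0,0,0,0,0,5, 0,0,0,0,0,0,5, 0,0,0,0,0,0,5, 0,0,0,0,0,0,5]' 70
python3 -c "
from h import *
go(.6627,-.2192,.025,-6.4)"
python3 -m pendant '[0,0,0,0,0,0,5, 0,0,0,0,0,-20,5, 0,0,0,0,0,-30,5, 0,0,0,0,0,-40,5, 0,0,0,0,0,0,5, 0,0,0,0,0,0,5, 0,0,0,0,0,0,5, 0,0,0,0,0,0,5]' 70
python3 -c "
from h import *
go(.4687,-.2119,.1,.6,-1)"
```

```text
time: 13.45
eef_pos: [0.664, -0.2194, 0.025]
ee_rot: [179.9, 0.0, 83.5]
contact_force: [-0.1, 0.4, 0.1]
finger_gap: 0.113
t 13.45 turn [ 0.1  0.  -0.1] shift [ 0.  -1.3 -0. ] pos [ 0.664  -0.2194  0.025 ] rpy [179.9   0.   83.5] gap 9.6 F [-0.1  0.4  0.1]
time: 14.45
eef_pos: [0.6609, -0.2184, 0.1152]
ee_rot: [-179.7, -0.1, 83.5]
contact_force: [0.0, -0.3, -2.2]
finger_gap: 0.11
t 14.45 turn [-0.3 -0.1 -7.1] shift [   8.5 -191.1   15.2] pos [ 0.6609 -0.2184  0.1152] rpy [-1.797e+02 -1.000e-01  8.350e+01] gap 9.4 F [ 0.  -0.3 -2.2]
```

```bash
python3 -m pendant '[0,0,-3.5,2,-30,0,5, 0,0,-3.5,2,-45,4,5, 0,0,0,2,-50,5,5, 0,0,0,2,-45,5,5, 0,0,0,0,-20,5,5, 0,0,0,0,0,5,5, 0,0,0,0,0,0,5, 0,0,0,0,0,0,5]' 70
python3 -c "
from h import *
go(.4687,-.2119,.03,.6,-1.3)"
```

```text
time: 15.45
eef_pos: [0.4642, -0.2039, 0.085]
ee_rot: [-179.3, -0.3, 90.7]
contact_force: [0.4, -0.4, -1.7]
finger_gap: 0.108
t 15.45 turn [-0.7 -0.3  0.1] shift [-8.1  5.7 55. ] pos [ 0.4642 -0.2039  0.085 ] rpy [-179.3   -0.3   90.7] gap 9.3 F [ 0.4 -0.4 -1.7]
```

```bash
python3 -m pendant '[-0.7,-0.3,0,-8.1,5.7,0,5, 0,0,0,0,0,0,5, 0,0,0,0,0,15,5, 0,0,0,0,0,8,5, 0,0,0,0,0,0,5, 0,0,0,0,0,0,5, 0,0,0,0,0,0,5, 0,0,0,0,0,0,5]' 70
python3 -c "
from h import *
go(.4687,-.2119,.03,.6,-1.3)
d=wrist('w6')
print([pix(d,[.4687+k,-.2119+j,.005]).round() for k,j in((-.077,.02),(-.077,-.02),(-.03,.02),(-.03,-.02))])"
```

```text
time: 16.45
eef_pos: [0.4721, -0.2127, 0.0605]
ee_rot: [179.9, -0.0, 90.8]
contact_force: [-0.9, -0.4, -2.7]
finger_gap: 0.111
t 16.45 turn [ 0.1 -0.   0.2] shift [ 0.8 -2.1 30.5] pos [ 0.4721 -0.2127  0.0605] rpy [179.9  -0.   90.8] gap 9.5 F [-0.9 -0.4 -2.7]
[array([369.,  98.]), array([272.,  97.]), array([364., 210.]), array([274., 209.])]
```

View pics/w6.png

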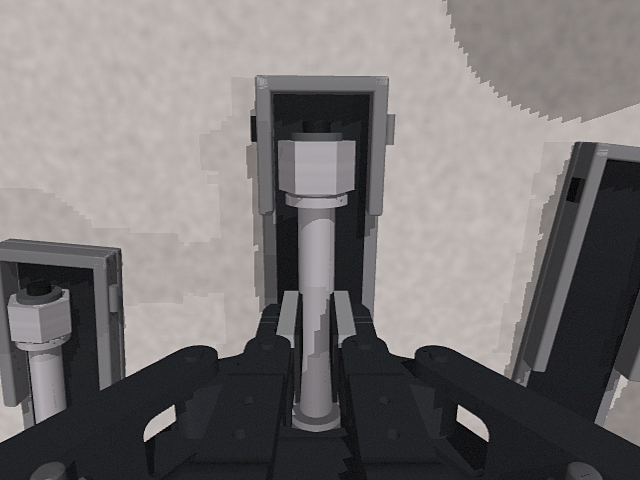

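Case100's floor corners appear at (273,95) and (370,95) against a predicted (272,97) and (369,98), so the estimate holds. Lowering.

```bash
python3 -m pendant '[0,0,0,0.8,-2,12,5, 0,0,0,0,0,8,5, 0,0,0,0,0,4,5, 0,0,0,0,0,2,5, 0,0,0,0,0,1.5,5, 0,0,0,0,0,1,5, 0,0,0,0,0,0,5, 0,0,0,0,0,0,5]' 70
python3 -c "
from h import *
go(.4687,-.2119,.03,.6,-1.3)"
```

```text
time: 17.5
eef_pos: [0.4702, -0.212, 0.0303]
ee_rot: [179.9, 0.0, 90.8]
contact_force: [-0.1, -0.3, -2.6]
finger_gap: 0.11
t 17.5 turn [0.1 0.  0.2] shift [ 0.1 -0.2  0.3] pos [ 0.4702 -0.212   0.0303] rpy [179.9   0.   90.8] gap 9.4 F [-0.1 -0.3 -2.6]
```

```bash
python3 -m pendant '[0,0,0,0,0,1,5, 0,0,0,0,0,1,5, 0,0,0,0,0,0,5, 0,0,0,0,0,0,5, 0,0,0,0,0,0,5, 0,0,0,0,0,0,5, 0,0,0,0,0,0,5, 0,0,0,0,0,0,5]' 70
python3 -m pendant '[0,0,0,0,0,0,12, 0,0,0,0,0,0,16, 0,0,0,0,0,0,25, 0,0,0,0,0,0,40, 0,0,0,0,0,0,40, 0,0,0,0,0,-20,40, 0,0,0,0,0,-40,40, 0,0,0,0,0,-40,45]' 70
python3 -c "
from h import *
go(.57,.0838,.12,-6.6)
d=wrist('w7')"
```

```text
time: 18.5
eef_pos: [0.4707, -0.2123, 0.03]
ee_rot: [179.9, 0.0, 90.8]
contact_force: [0.1, 0.4, 0.4]
finger_gap: 0.108
time: 19.5
eef_pos: [0.4685, -0.2111, 0.1287]
ee_rot: [-179.7, -0.2, 90.8]
contact_force: [-0.6, 0.3, -0.1]
finger_gap: 0.527
t 19.5 turn [-0.3 -0.2  7.4] shift [304.6  66.9   8.7] pos [ 0.4685 -0.2111  0.1287] rpy [-179.7   -0.2   90.8] gap 45.0 F [-0.6  0.3 -0.1]
```

col100 is down, and the load was carried by the floor before release. Next is col200.

```bash
python3 -m pendant '[0,0,3.7,40,9,0,45, 0,0,3.7,55,12,0,45, 0,0,0,55,12,0,45, 0,0,0,55,12,0,45, 0,0,0,55,12,0,45, 0,0,0,40,8,0,45, 0,0,0,0,0,0,45, 0,0,0,0,0,0,45]' 70
python3 -c "
from h import *
go(.57,.0838,.025,-6.6)"
```

```text
time: 20.55
eef_pos: [0.5688, 0.0868, 0.1385]
ee_rot: [179.2, 0.2, 83.0]
contact_force: [0.5, -0.8, 0.0]
finger_gap: 0.53
t 20.55 turn [ 0.8  0.2 -0.4] shift [ -2.8   1.6 113.5] pos [0.5688 0.0868 0.1385] rpy [179.2   0.2  83. ] gap 45.3 F [ 0.5 -0.8  0. ]
```

```bash
python3 -m pendant '[0.8,0.2,-0.4,-2.8,1.6,30,45, 0,0,0,0,0,0,45, 0,0,0,0,0,40,45, 0,0,0,0,0,20,45, 0,0,0,0,0,10,45, 0,0,0,0,0,5,45, 0,0,0,0,0,0,45, 0,0,0,0,0,0,45]' 70
python3 -c "
from h import *
go(.57,.0838,.025,-6.6)
d=wrist('w8')
im=d['img'];print(im[285,200:440:6].max(1))"
```

```text
time: 21.55
eef_pos: [0.5751, 0.079, 0.0384]
ee_rot: [179.3, -0.1, 83.0]
contact_force: [-0.5, -0.3, 0.5]
finger_gap: 0.529
t 21.55 turn [ 0.7 -0.  -0.4] shift [ 4.2 -5.6 13.4] pos [0.5751 0.079  0.0384] rpy [ 1.793e+02 -1.000e-01  8.300e+01] gap 45.2 F [-0.5 -0.3  0.5]
[121 125 117 120 122 122 122 124 171 170 164 168 173 167 170 167 170 173
 120 112 144 159 157 128 174 179 177 182 187 184 183 185 182 178 174 172
 175 181 177 175]
```

View pics/w8.png

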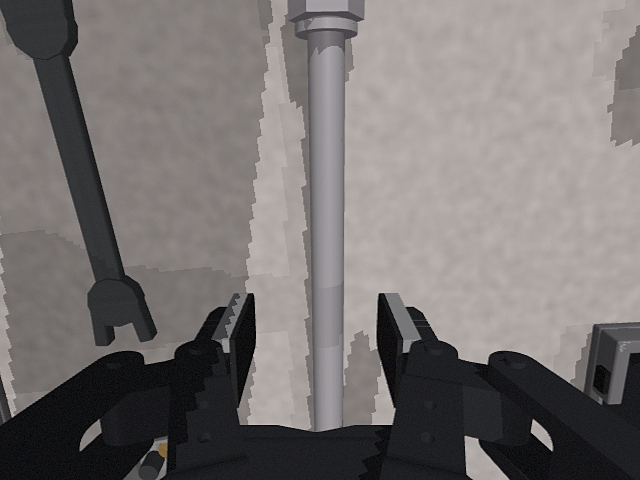

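The fingers straddle col200's tube (columns 308-345); the wrench and dish are well to the left. Close and lift.

```bash
python3 -m pendant '[0.7,0,-0.4,4.2,-5.6,6,45, 0,0,0,0,0,5,45, 0,0,0,0,0,2,45, 0,0,0,0,0,0,5, 0,0,0,0,0,0,5, 0,0,0,0,0,0,5, 0,0,0,0,0,0,5, 0,0,0,0,0,0,5]' 70
python3 -c "
from h import *
go(.57,.0838,.025,-6.6)"
python3 -m pendant '[0,0,0,0,0,0,5, 0,0,0,0,0,-20,5, 0,0,0,0,0,-30,5, 0,0,0,0,0,-40,5, 0,0,0,0,0,0,5, 0,0,0,0,0,0,5, 0,0,0,0,0,0,5, 0,0,0,0,0,0,5]' 70
python3 -c "
from h import *
go(.5445,-.0887,.1,-5.5)"
```

```text
time: 22.6
eef_pos: [0.5701, 0.0844, 0.0254]
ee_rot: [180.0, -0.0, 83.5]
contact_force: [-0.7, 0.0, -0.0]
finger_gap: 0.113
t 22.6 turn [ 0.  -0.   0.1] shift [-0.6 -0.1  0.4] pos [0.5701 0.0844 0.0254] rpy [180.   -0.   83.5] gap 9.7 F [-0.7  0.  -0. ]
time: 23.6
eef_pos: [0.5661, 0.0841, 0.1147]
ee_rot: [-179.5, 0.0, 83.5]
contact_force: [-0.2, -0.2, -3.6]
finger_gap: 0.112
t 23.6 turn [-0.5  0.  -1. ] shift [-174.    -5.    14.7] pos [0.5661 0.0841 0.1147] rpy [-179.5    0.    83.5] gap 9.5 F [-0.2 -0.2 -3.6]
```

```bash
python3 -m pendant '[-0.5,0,-1,-30,-1,0,5, 0,0,0,-45,-2,0,5, 0,0,0,-45,-2,0,5, 0,0,0,-35,0,5,5, 0,0,0,-18,0,5,5, 0,0,0,0,0,5,5, 0,0,0,0,0,0,5, 0,0,0,0,0,0,5]' 70
python3 -c "
from h import *
go(.5445,-.0887,.06,-5.5)"
```

```text
time: 24.6
eef_pos: [0.5403, -0.0893, 0.0924]
ee_rot: [-179.4, -0.1, 84.7]
contact_force: [0.3, 0.1, -2.8]
finger_gap: 0.111
t 24.6 turn [-0.6 -0.1  0.2] shift [ 1.   4.1 32.4] pos [ 0.5403 -0.0893  0.0924] rpy [-1.794e+02 -1.000e-01  8.470e+01] gap 9.5 F [ 0.3  0.1 -2.8]
```

```bash
python3 -m pendant '[-0.6,-0.1,0.2,1,4,8,5, 0,0,0,0,0,0,5, 0,0,0,0,0,15,5, 0,0,0,0,0,8,5, 0,0,0,0,0,2,5, 0,0,0,0,0,0,5, 0,0,0,0,0,0,5, 0,0,0,0,0,0,5]' 70
python3 -c "
from h import *
go(.5445,-.0887,.0304,-5.5)
d=wrist('w9');a=np.radians(-5.5);c,s=np.cos(a),np.sin(a)
print([pix(d,[.5445+k*c-j*s,-.0887+k*s+j*c,.005]).round() for k,j in((-.127,.02),(-.127,-.02),(-.05,.02),(-.05,-.02))])"
```

```text
time: 25.6
eef_pos: [0.545, -0.087, 0.0572]
ee_rot: [180.0, -0.0, 84.6]
contact_force: [0.1, -0.2, -4.1]
finger_gap: 0.114
t 25.6 turn [ 0.  -0.   0.1] shift [-1.8 -0.3 26.8] pos [ 0.545  -0.087   0.0572] rpy [180.   -0.   84.6] gap 9.7 F [ 0.1 -0.2 -4.1]
[array([365., -35.]), array([259., -35.]), array([359., 172.]), array([265., 172.])]
```

View pics/w9.png

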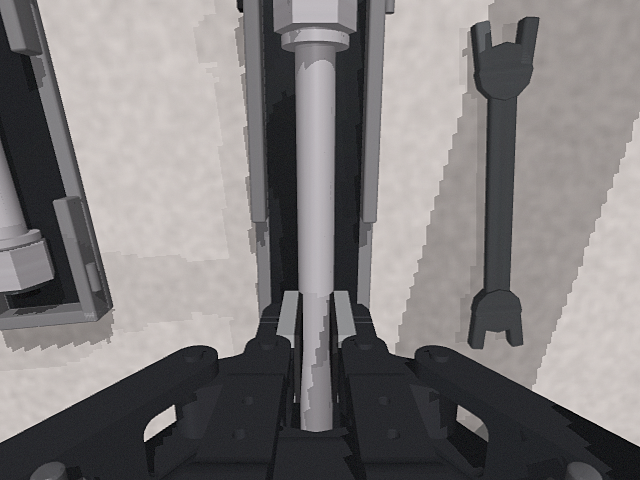

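Case200's inner walls at row 172 are near columns 267 and 361 (predicted 265 and 359), with the column between them. Lowering.

```bash
python3 -m pendant '[0,0,0,-1.8,0,10,5, 0,0,0,0,0,7,5, 0,0,0,0,0,4,5, 0,0,0,0,0,2,5, 0,0,0,0,0,1.5,5, 0,0,0,0,0,1,5, 0,0,0,0,0,0,5, 0,0,0,0,0,0,5]' 70
python3 -m pendant '[0,0,0,0,0,1,5, 0,0,0,0,0,1,5, 0,0,0,0,0,0,5, 0,0,0,0,0,0,5, 0,0,0,0,0,0,5, 0,0,0,0,0,0,5, 0,0,0,0,0,0,5, 0,0,0,0,0,0,5]' 70
python3 -c "
from h import *
go(.5445,-.0887,.0304,-5.5)"
```

```text
time: 26.65
eef_pos: [0.5453, -0.089, 0.0307]
ee_rot: [179.9, -0.0, 84.6]
contact_force: [0.1, 0.2, -3.2]
finger_gap: 0.11
time: 27.65
eef_pos: [0.5457, -0.0891, 0.0304]
ee_rot: [179.9, -0.0, 84.6]
contact_force: [-0.2, 0.5, -0.4]
finger_gap: 0.108
t 27.65 turn [ 0.1 -0.   0.1] shift [ 0.3 -1.2 -0. ] pos [ 0.5457 -0.0891  0.0304] rpy [179.9  -0.   84.6] gap 9.2 F [-0.2  0.5 -0.4]
```

Contact confirmed at the expected height. Release and rise, then head for col50.

```bash
python3 -m pendant '[0,0,0,0,0,0,12, 0,0,0,0,0,0,16, 0,0,0,0,0,0,25, 0,0,0,0,0,0,40, 0,0,0,0,0,0,40, 0,0,0,0,0,-20,40, 0,0,0,0,0,-40,40, 0,0,0,0,0,-40,45]' 70
python3 -c "
from h import *
go(.4686,.2166,.12,-7)"
```

```text
time: 28.65
eef_pos: [0.5446, -0.0889, 0.1328]
ee_rot: [-179.9, -0.0, 84.6]
contact_force: [1.1, -0.1, -0.3]
finger_gap: 0.528
t 28.65 turn [-0.1 -0.   1.6] shift [ 294.  -112.7   12.8] pos [ 0.5446 -0.0889  0.1328] rpy [-179.9   -0.    84.6] gap 45.1 F [ 1.1 -0.1 -0.3]
```

```bash
python3 -m pendant '[0,0,1.6,40,-15,0,45, 0,0,0,55,-21,0,45, 0,0,0,55,-21,0,45, 0,0,0,55,-21,0,45, 0,0,0,55,-21,0,45, 0,0,0,34,-14,0,45, 0,0,0,0,0,0,45, 0,0,0,0,0,0,45]' 70
python3 -c "
from h import *
go(.4686,.2166,.025,-7)
d=wrist('w10');a=np.radians(-7);print([pix(d,[.4686+k*np.cos(a),.2166+k*np.sin(a),.011]).round() for k in(-.042,-.017,0,.042)])"
```

```text
time: 29.65
eef_pos: [0.4733, 0.2245, 0.1522]
ee_rot: [178.4, -0.3, 82.8]
contact_force: [-0.5, 0.3, -0.3]
finger_gap: 0.526
t 29.65 turn [ 1.6 -0.3 -0.2] shift [ -8.5  -3.7 127.2] pos [0.4733 0.2245 0.1522] rpy [178.4  -0.3  82.8] gap 44.9 F [-0.5  0.3 -0.3]
[array([301., 159.]), array([302., 198.]), array([302., 224.]), array([303., 283.])]
```

View pics/w10.png

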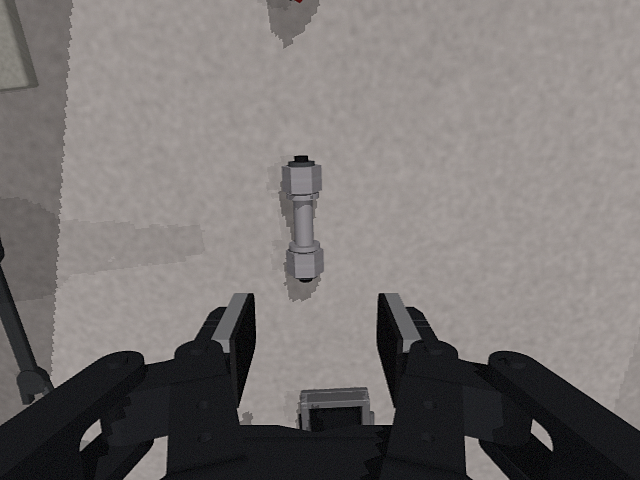

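col50's ends are at (301,156) and (305,282), within a pixel or two of prediction. Correct and descend.

```bash
python3 -m pendant '[1.6,-0.3,-0.2,-8.5,-3.7,20,45, 0,0,0,0,0,0,45, 0,0,0,0,0,40,45, 0,0,0,0,0,25,45, 0,0,0,0,0,15,45, 0,0,0,0,0,8,45, 0,0,0,0,0,0,45, 0,0,0,0,0,0,45]' 70
python3 -c "
from h import *
go(.4686,.2166,.025,-7)"
```

```text
time: 30.7
eef_pos: [0.4715, 0.2111, 0.0406]
ee_rot: [-179.9, 0.0, 82.5]
contact_force: [0.7, -0.4, -1.3]
finger_gap: 0.529
t 30.7 turn [-0.1  0.  -0.5] shift [ 5.1 -3.5 15.6] pos [0.4715 0.2111 0.0406] rpy [-179.9    0.    82.5] gap 45.1 F [ 0.7 -0.4 -1.3]
```

```bash
python3 -m pendant '[-0.1,0,-0.5,5,-3.5,5,45, 0,0,0,0,0,5,45, 0,0,0,0,0,3,45, 0,0,0,0,0,2,45, 0,0,0,0,0,0,45, 0,0,0,0,0,0,45, 0,0,0,0,0,0,45, 0,0,0,0,0,0,45]' 70
python3 -c "
from h import *
go(.4686,.2166,.025,-7)"
```

```text
time: 31.7
eef_pos: [0.4698, 0.2177, 0.0266]
ee_rot: [179.8, -0.1, 83.0]
contact_force: [0.8, -0.2, 0.1]
finger_gap: 0.524
t 31.7 turn [ 0.2 -0.1  0. ] shift [-1.2 -1.1  1.6] pos [0.4698 0.2177 0.0266] rpy [ 1.798e+02 -1.000e-01  8.300e+01] gap 44.7 F [ 0.8 -0.2  0.1]
```

```bash
python3 -m pendant '[0,0,0,-1,-1,1.5,45, 0,0,0,0,0,0,5, 0,0,0,0,0,0,5, 0,0,0,0,0,0,5, 0,0,0,0,0,0,5, 0,0,0,0,0,0,5, 0,0,0,0,0,0,5, 0,0,0,0,0,0,5]' 70
python3 -c "
from h import *
go(.4686,.2166,.025,-7)"
python3 -m pendant '[0,0,0,0,0,0,5, 0,0,0,0,0,-20,5, 0,0,0,0,0,-30,5, 0,0,0,0,0,-40,5, 0,0,0,0,0,0,5, 0,0,0,0,0,0,5, 0,0,0,0,0,0,5, 0,0,0,0,0,0,5]' 70
python3 -c "
from h import *
go(.6669,.2184,.1,-3.4)"
```

```text
time: 32.7
eef_pos: [0.4688, 0.2168, 0.0254]
ee_rot: [179.7, -0.1, 83.0]
contact_force: [0.6, -0.2, 0.3]
finger_gap: 0.109
t 32.7 turn [ 0.3 -0.1  0. ] shift [-0.2 -0.2  0.4] pos [0.4688 0.2168 0.0254] rpy [ 1.797e+02 -1.000e-01  8.300e+01] gap 9.3 F [ 0.6 -0.2  0.3]
time: 33.7
eef_pos: [0.4634, 0.2149, 0.1098]
ee_rot: [-179.6, 0.2, 83.0]
contact_force: [0.3, -0.7, -1.4]
finger_gap: 0.11
t 33.7 turn [-0.4  0.2 -3.6] shift [ 15.5 203.    9.8] pos [0.4634 0.2149 0.1098] rpy [-179.6    0.2   83. ] gap 9.4 F [ 0.3 -0.7 -1.4]
```

```bash
python3 -m pendant '[-0.4,0.2,-3.6,3,30,0,5, 0,0,0,3,45,0,5, 0,0,0,4,50,0,5, 0,0,0,3,45,4,5, 0,0,0,2,25,4,5, 0,0,0,0,4,4,5, 0,0,0,0,0,0,5, 0,0,0,0,0,0,5]' 70
python3 -c "
from h import *
go(.6669,.2184,.06,-3.4)"
```

```text
time: 34.7
eef_pos: [0.6626, 0.2157, 0.0859]
ee_rot: [-179.1, 0.3, 86.8]
contact_force: [0.9, 0.6, -1.7]
finger_gap: 0.114
t 34.7 turn [-0.9  0.3  0.2] shift [ 2.9  4.2 25.9] pos [0.6626 0.2157 0.0859] rpy [-179.1    0.3   86.8] gap 9.8 F [ 0.9  0.6 -1.7]
```

```bash
python3 -m pendant '[-0.9,0.3,0.2,3,4.2,6,5, 0,0,0,0,0,0,5, 0,0,0,0,0,12,5, 0,0,0,0,0,6,5, 0,0,0,0,0,2,5, 0,0,0,0,0,0,5, 0,0,0,0,0,0,5, 0,0,0,0,0,0,5]' 70
python3 -c "
from h import *
go(.6669,.2184,.0304,-3.4)
d=wrist('w11');a=np.radians(-3.4);c,s=np.cos(a),np.sin(a)
print([pix(d,[.6669+k*c-j*s,.2184+k*s+j*c,.005]).round() for k,j in((-.052,.02),(-.052,-.02),(-.03,.02),(-.03,-.02))])"
```

```text
time: 35.7
eef_pos: [0.6655, 0.2191, 0.0586]
ee_rot: [179.9, -0.1, 86.7]
contact_force: [-0.3, 0.0, -2.0]
finger_gap: 0.113
t 35.7 turn [ 0.1 -0.1  0.1] shift [-0.6  1.4 28.2] pos [0.6655 0.2191 0.0586] rpy [ 1.799e+02 -1.000e-01  8.670e+01] gap 9.7 F [-0.3  0.  -2. ]
[array([361., 171.]), array([268., 171.]), array([360., 221.]), array([270., 221.])]
```

View pics/w11.png

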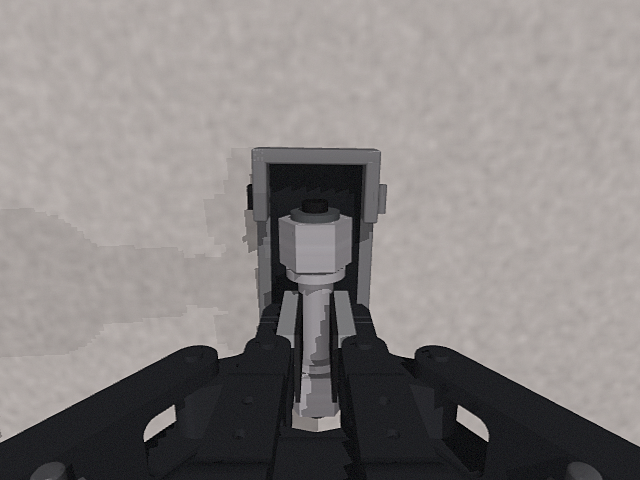

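Case50's floor end appears at row 164 (predicted 171), so the case centre is 2-3 mm nearer. That is within the ±10 mm play, so I'll shift -1 mm and lower.

```bash
python3 -m pendant '[0,0,0,-0.6,-1.5,11,5, 0,0,0,0,0,8,5, 0,0,0,0,0,4,5, 0,0,0,0,0,2,5, 0,0,0,0,0,1.5,5, 0,0,0,0,0,1,5, 0,0,0,0,0,0,5, 0,0,0,0,0,0,5]' 70
python3 -m pendant '[0,0,0,0,0,1,5, 0,0,0,0,0,1,5, 0,0,0,0,0,0,5, 0,0,0,0,0,0,5, 0,0,0,0,0,0,5, 0,0,0,0,0,0,5, 0,0,0,0,0,0,5, 0,0,0,0,0,0,5]' 70
python3 -c "
from h import *
go(.6669,.2184,.0304,-3.4)"
```

```text
time: 36.75
eef_pos: [0.6643, 0.2186, 0.0305]
ee_rot: [179.9, -0.1, 86.7]
contact_force: [0.4, -0.2, -1.5]
finger_gap: 0.106
time: 37.75
eef_pos: [0.6646, 0.2188, 0.0305]
ee_rot: [179.9, -0.1, 86.7]
contact_force: [-0.6, -0.1, 1.0]
finger_gap: 0.112
t 37.75 turn [ 0.1 -0.1  0.1] shift [-0.2  2.3  0.1] pos [0.6646 0.2188 0.0305] rpy [ 1.799e+02 -1.000e-01  8.670e+01] gap 9.6 F [-0.6 -0.1  1. ]
```

```bash
python3 -m pendant '[0,0,0,0,0,0,12, 0,0,0,0,0,0,16, 0,0,0,0,0,0,25, 0,0,0,0,0,0,40, 0,0,0,0,0,0,40, 0,0,0,0,0,-20,40, 0,0,0,0,0,-40,40, 0,0,0,0,0,-40,45]' 70
python3 -m pendant '[0,0,0,0,-10,-50,45, 0,0,0,20,-50,-30,45, 0,0,0,35,-50,0,45, 0,0,0,35,-50,0,45, 0,0,0,40,-45,0,45, 0,0,0,40,-40,0,45, 0,0,0,40,-20,0,45, 0,0,0,0,0,0,45]'
python3 - <<'E'
from h import *
go(.5,.5,.2,0)
im=manip.get_image("top")["img"]
cv2.imwrite("pics/f.png",cv2.resize(im[100:300,110:490],(800,421),interpolation=cv2.INTER_CUBIC))
E
```

```text
time: 38.75
eef_pos: [0.6628, 0.2182, 0.131]
ee_rot: [-179.8, 0.0, 86.7]
contact_force: [0.1, 1.3, -0.3]
finger_gap: 0.525
time: 39.75
eef_pos: [0.4086, 0.4513, 0.2364]
ee_rot: [178.7, -1.0, 86.5]
contact_force: [0.9, -0.1, 0.6]
finger_gap: 0.521
t 39.75 turn [ 1.4 -0.9 -3.5] shift [48.7 91.4 36.4] pos [0.4086 0.4513 0.2364] rpy [178.7  -1.   86.5] gap 44.5 F [ 0.9 -0.1  0.6]
```

View pics/f.png

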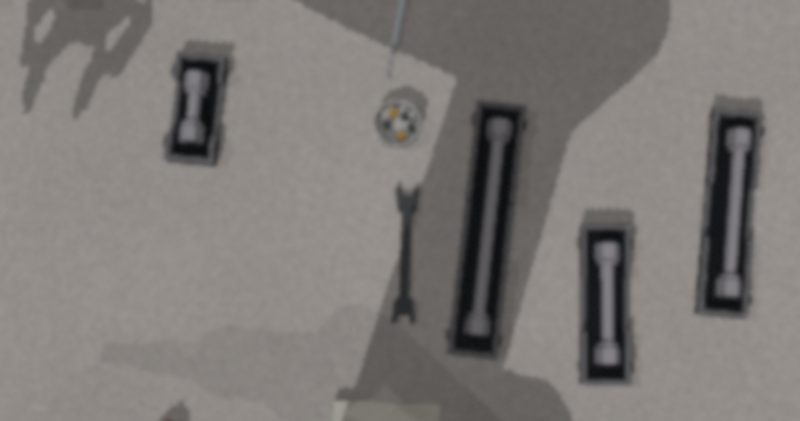

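All four columns lie centred in their own cases: crop (194,105), (488,227), (606,303) and (734,212). The wrench at (404,253) and the dish at (399,123) are unmoved. Handing in.

```bash
python3 -c "
from cell import manip
print(manip.sense()['dq'].round(2),manip.sign_off())"
```

```text
the job is handed in; nothing more can be done
[-2.38 -0.01  0.72 -0.55 -0.22 -0.31] None
```

All four steel columns are lying in the cases made for their lengths, and I handed the job in at about 40 s of the 109 s allowed. The hand-in reports no verdict, so the result rests on my own checks.

- **Method:** I found the columns and cases in the top camera image. I confirmed them up close before most grasps and over all four cases. I gripped each column by the middle of its tube and carried it over. I let go only after the wrist force showed the case floor taking its weight.
- **Final picture:** The last top view shows every column centred inside its own case's rim. The wrench and the dish appear where they started. The gripper was well clear, at about 0.24 m height.
- **Small disagreements:** Case50 turned out about 2–3 mm nearer than I first estimated, so I moved that placing slightly. The arm drifted by several millimetres and about 1 degree on long moves, and I corrected this before each grasp or placing. The gripper read about 9.5 mm while holding the 12.7 mm tube; I took that as a reading offset, since every column held firmly.

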